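# Snap the lifting hook onto the mould's eye and move the mould to the bat

### The job

Take the lifting hook out of its wooden rest and press it, mouth down, over the steel eye on top of the plaster mould until the sprung gate has snapped shut beneath the eye's bar. Then lift the mould by the hook and set it down upright in the middle of the round plywood bat, leaving the hook clipped on. Go gently: neither press nor pull the hook against the eye with more than about 20 N, handle the mould only through the hook, and do not disturb the other things on the table.

Things in the scene. Friction and masses are not known exactly. Their poses are not given: they have to be found in the camera images.
- hook: Dark steel lifting hook with a wooden grip, 54x22x110 mm high, 0.27 kg, upright in its rest. Origin: centre of its underside (feet); z up, x from spine leg (-x) to nose leg (+x), y across its 14 mm thickness. Mouth between the legs 22 mm wide, open downward, flaring to 34 mm at the feet; crown underside z = 40.5 mm, top 48.5 mm. It stays roughly upright when hanging with the crown on a bar.
- hook_seat (a point): Middle of the space enclosed by crown, legs and shut gate: 34 mm above the feet, 4 mm from the centre line to the nose (+x). An 8 mm bar pushed up the mouth swings the gate open (8 N at most), slips past its tip toward the nose with its centre about 33 mm above the feet; the gate snaps shut beneath it; at 36.5 mm it meets the crown and the force rises steeply.
- hook_grip (a point): Middle of the hook's square wooden grip (22 x 22 mm, from 62 to 110 mm above the feet, to be gripped across either pair of faces): on its centre line, 86 mm above the feet. A 24 mm collar and a 14 mm neck lie below it.
- gate (a joint): Angle of the hook's sprung gate, rad: 0 = shut, 0.85 = fully open. The gate, 5 mm thick, closes the mouth 21.5 to 26.5 mm above the feet; pivot on the spine leg at x = -12.5 mm, tip at the nose leg; it swings only up, into the hook. When the hook is lifted the bar sinks about 6 mm in it, onto the shut gate or the nose, which carry the load.
- mould: Eight-sided plaster mould with a steel eye on top (the one at the back has none), two parts fixed together, 85x68x57 mm high, about 0.5 kg, on the table. Origin: centre of its underside; x along the 85 mm, z up. On its top a 4 mm plate with two rubber bushes (up to z = 91 mm) holds the eye, an upright U of 8 mm bar, legs at y = +-19 mm.
- mould_eye (a point): Middle of the eye's straight top bar at its mean height, 115 mm above the mould's underside. It runs along the mould's y: the hook's x must lie along the mould's x, either way round. The eye is screwed in more or less: the true bar is up to 12 mm higher or lower than this point, unreported: feel for it. Firm up and down; its rubber bushes let it give 6 mm along x for 1 N and spring back.
- rest: Wooden block 82x42x32 mm fixed to the table, with a pocket 58x18 mm, 20 mm deep, in which the hook's feet stand 12 mm above the table. Origin: centre of its underside; x along the 82 mm.
- bat: Round plywood drying bat, 170 mm in diameter, 16 mm thick, fixed flat on the table. Origin: centre of its underside.
- clay_lump: Bystander: grey lump of clay, 39x66x26 mm. Origin: centre of its underside.
- loop_tool: Bystander: loop trimming tool with a wooden handle, 30x192x14 mm, lying on the table, long along its y. Origin: underside, near its middle.
Mind the look-alikes: they are no part of the job. Of the things that look like the hook, the larger one is meant.

How it is judged:
On the way, in this order (a step that is already met when the one before it is completed fails the run):
1. the eye's bar pushes the hook's gate open (value of joint gate above 0.35 rad and contact force between hook and mould above 0.3 N and distance between hook_seat and mould_eye below 0.03 m).
2. the gate has snapped shut with the bar inside the hook (value of joint gate below 0.12 rad and distance between hook_seat and mould_eye below 0.025 m), for 0.2 s.
3. the mould hangs from the shut hook, at least 15 mm clear of the table (all of step 2 and height (world z) of mould above 0.015 m), for 0.3 s.
At the end, for the whole second after the job is handed in: The mould stands upright (within 0.08 rad) and at rest flat on the bat, its centre within 30 mm of the bat's centre; the hook is still clipped to the eye, at rest, the eye's bar inside it and the gate shut (below 0.12 rad) (all of step 2 and horizontal distance between mould and bat below 0.03 m and z of mould in the frame of bat between 0.012 and 0.02 m and angle between mould's own z axis and vertical below 0.08 rad and linear speed of mould below 0.02 m/s and linear speed of hook below 0.05 m/s); the robot touches nothing.
It fails at once if the hook presses or pulls on the mould or its eye with more than 20 N (contact force between hook and mould above 20 N).
It fails at once if the robot touches the mould or its eye directly (contact force between any of the fingers, the arm and mould above 1 N).
It fails at once if the clay lump or the loop tool is moved by more than 20 mm (distance of any of clay_lump, loop_tool from where it was at the start of the episode above 0.02 m).
It also fails if it takes over 64 s, if anything falls off the work surface, if the arm or the gripper's body presses on something with over 40 N, if the wrist force passes 120 N, or if a joint passes its speed limit or range.

### The arm

A 7-joint arm with a two-finger parallel gripper is mounted at the origin on a cart in front of the work surface, level with it; the furniture and walls round the work are solid. World frame = base frame: x ahead of the robot, y to its left, z up, the work surface at z = 0. Lengths are in m, angles in rad, forces in N, time in s.
With the tool pointing down it reaches from about 0.425 to 0.925 m from the base axis. Payload 6.8 kg.
Tool frame: the origin (TCP) lies on the front face of the gripper's body, between the roots of the fingers; the fingertips stand 73 mm ahead of it and the grasp point (between the pads) lies 54 mm ahead of it (env.nose_length is the distance from the TCP to the fingertips, in m); z points along the fingers, y is the direction in which the jaws open and shut (so a half turn about z gives the same grasp; the last joint's range is limited). The gripper opens to 85 mm and grips with 20 to 120 N. Pads are 22 mm wide; open, the fingers measure 114 mm over their backs; the gripper's body (76 mm by 85 mm) begins 54 mm behind the grasp point. The pads swing forward as they close: fully open they stand 13 mm farther back than shut.
Start: joints at [1.008, 0.477, 0.022, 1.555, -0.011, 1.109, -0.083], TCP at [0.297, -0.606, 0.304] pointing down, gripper open.
Joint ranges: [-2.96, 2.96], [-0.34, 2.1], [-1.41, 1.46], [0.24, 2.44], [-1.37, 4.51], [0.17, 1.92], [-2.96, 2.96]. Speed limits (rad/s): [2.39, 2.39, 3.14, 3.14, 3.14, 3.14, 3.14].

### API

Orientations are given as a unit quaternion [w, x, y, z].
In Python, from cell import env, kin, camera, calibration, job gives the robot as it stands. The module is installed in compiled form; this text tells all that it offers. Calls block until the motion is done:
- env.reach(position, orientation): joint-space move of the TCP to a pose.
- env.movel(position, velocity=0.15, rot=None, stop_force=None): straight line of the TCP; rot=None keeps the orientation; velocity is the mean speed in m/s. With stop_force (N) it stops when the force on the tool has changed by that much, and returns True; else False.
- env.goto_joints(angles): joint-space move.
- env.grip(opening, f_grip=None): finger opening in m; f_grip is the grip in N (None keeps the last); returns when the fingers have stopped.
- env.dwell(seconds).
- kin.inverse_kinematics(position, orientation): joint angles nearest the present ones, or None.
- env.get_state(): the state.
- camera(name): name is "scene" or "top"; returns (picture, depth): 400x640x3 uint8, blue, green, red; 400x640 float32, m along the optical axis (not along the pixel's ray), 0 where there is no reading.
- calibration(name): a dict with "fx", "fy", "cx", "cy" (pixels), "rvec" (rotation vector, rad) and "tvec" (3), from world to camera coordinates, as OpenCV has them. Camera axes: x right, y down, z forward; pixel columns grow to the right and rows downward; lengths in m; the calibration is good to about 2 mm. A picture is of the moment at which its call begins. calibration takes no time and is no camera call.
A pose or a line that the arm cannot do raises env.PlanningError and nothing moves.
- job.job_done(): hands the job in, once; it reports no verdict.
The state is a dict: "time": time; "qpos": joint angles; "joint_velocities": joint speeds; "joint_torque": joint torques, N m; "tcp_pos": TCP position; "orientation": TCP orientation; "force": force on the tool from outside, world axes, zero at the start; "torque": the same for the moment, N m; "opening": finger opening in m.
Only numpy, scipy, OpenCV 4.12 (cv2) and the standard library are available. Lean on these libraries where they do the work, as an engineer would, in place of code of your own. Each camera call takes 0.05 s, during which the arm holds its last target.

## Working session

There is one attempt and no reset: what is moved stays moved. The work goes in short steps, each a Python script; the robot and the scene stay as the last script left them, time stands still between calls to the robot, and variables do not carry over. Pictures are saved under pics/ and viewed, and the job is handed in when it is done.

```bash
mkdir -p pics; cat > h.py <<'E'
import numpy as np, cv2
from cell import env, kin, camera, calibration, job
def cal(n):
    c=calibration(n); R=cv2.Rodrigues(np.array(c["rvec"],float))[0]; return c,R,np.array(c["tvec"],float).ravel()
def cloud(n,depth):
    c,R,t=cal(n); v,u=np.mgrid[:400,:640]
    P=np.stack([(u-c["cx"])/c["fx"]*depth,(v-c["cy"])/c["fy"]*depth,depth],-1)
    return (P-t)@R
def ray(n,u,v,z):
    c,R,t=cal(n); d=np.array([(u-c["cx"])/c["fx"],(v-c["cy"])/c["fy"],1])@R; o=-t@R
    return o+d*(z-o[2])/d[2]
def proj(n,p):
    c,R,t=cal(n); q=R@np.array(p)+t; return c["fx"]*q[0]/q[2]+c["cx"],c["fy"]*q[1]/q[2]+c["cy"]
E
python3 - <<'E'
from h import *
for n in("scene","top"):
    p,d=camera(n); cv2.imwrite(f"pics/{n}0.png",p); np.savez(f"{n}0.npz",p=p,d=d)
    c,R,t=cal(n); print(n,c["fx"],-t@R,R[2])
s=env.get_state();print(s["time"],s["tcp_pos"],s["orientation"],s["force"],s["opening"])
E
```

```text
scene 474.1033391023921 [-0.21346677 -0.86234102  0.73667135] [ 0.53805348  0.67157012 -0.50940359]
top 388.9141985644074 [0.34048092 0.01818454 0.95372845] [ 0.15338113 -0.03572172 -0.98752123]
0.1 [ 0.29633886 -0.60600915  0.30304223] [-7.79226316e-04  9.74247603e-01  2.25479373e-01 -2.31677220e-04] [ 0.60351101  1.25800654 -0.62141514] 0.08546645996803286
```

View pics/scene0.png

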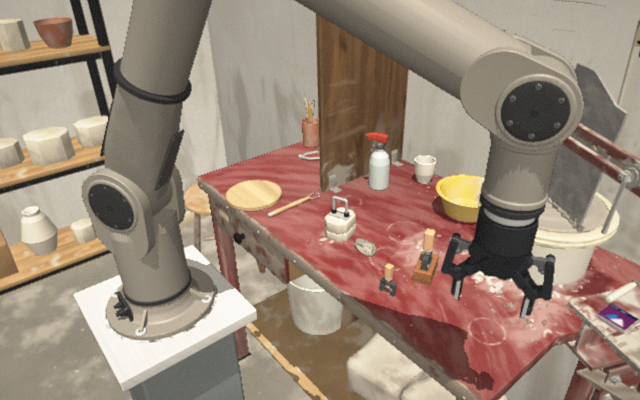

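View pics/top0.png

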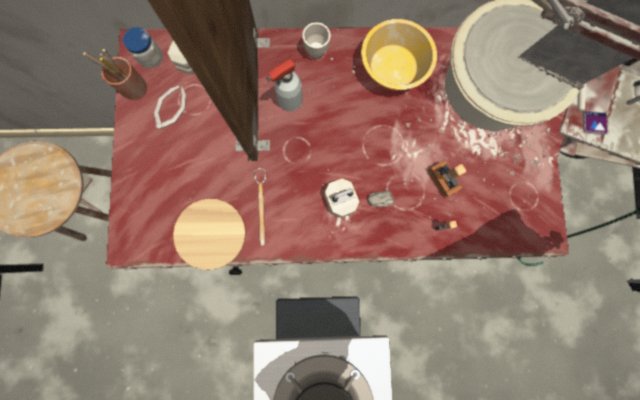

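```bash
python3 - <<'E'
from h import *
s=np.load("scene0.npz");t=np.load("top0.npz")
a=cv2.resize(s["p"][170:310,200:470],None,fx=2.9,fy=2.9,interpolation=cv2.INTER_CUBIC)
b=cv2.resize(t["p"][150:250,310:480],None,fx=4.6,fy=4.6,interpolation=cv2.INTER_CUBIC)
cv2.imwrite("pics/sc.png",a);cv2.imwrite("pics/tc.png",b)
C=cloud("top",t["d"]);S=cloud("scene",s["d"])
for n,u,v in [("bat",209,233),("mould",341,197),("bigrest",445,178),("grip",461,170),("small",445,225),("clay",381,199),("panel",252,156),("tab",400,240)]: print(n,C[v,u].round(3))
for n,u,v in [("bat",253,194),("eye",340,197),("grip",429,240),("sgrip",389,270)]: print(n,S[v,u].round(3))
E
```

```text
bat [0.405 0.262 0.015]
mould [ 0.478 -0.053  0.059]
bigrest [ 0.527 -0.318  0.013]
grip [ 0.523 -0.318  0.119]
small [ 0.408 -0.3    0.039]
clay [ 0.476 -0.153  0.023]
panel [0.592 0.159 0.018]
tab [ 0.377 -0.2   -0.001]
bat [0.4   0.255 0.016]
eye [0.604 0.085 0.003]
grip [ 0.519 -0.323  0.104]
sgrip [ 0.403 -0.313  0.071]
```

View pics/sc.png

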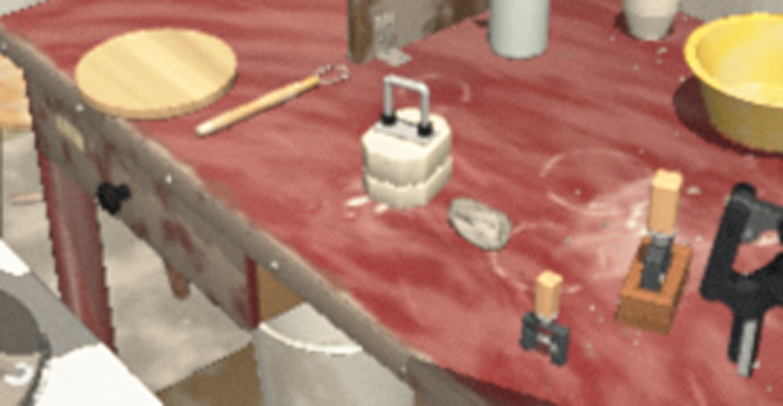

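View pics/tc.png

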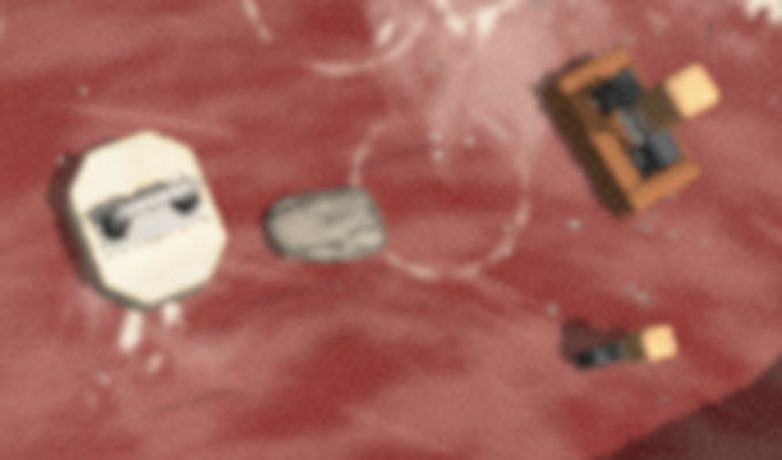

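```bash
cat >> h.py <<'E'
def seg(C,cx,cy,r,z0,z1):
    m=(np.hypot(C[...,0]-cx,C[...,1]-cy)<r)&(C[...,2]>z0)&(C[...,2]<z1)
    return C[m]
def rect(P):
    (c,wh,a)=cv2.minAreaRect((P[:,:2]*1000).astype(np.float32)); return np.round(c,1),np.round(wh,1),round(a,1)
E
python3 - <<'E'
from h import *
s=np.load("scene0.npz");t=np.load("top0.npz")
C={"top":cloud("top",t["d"]),"scene":cloud("scene",s["d"])}
for k in C:
  print(k)
  for n,a in dict(rest=(.527,-.318,.07,.027,.037),griptop=(.523,-.318,.04,.118,.127),grip=(.523,-.318,.04,.075,.127),
     mould=(.478,-.053,.07,.048,.062),plate=(.478,-.053,.05,.063,.085),bushes=(.478,-.053,.05,.08,.095),eye=(.478,-.053,.07,.1,.135),bat=(.405,.262,.13,.010,.022),table=(.377,-.2,.02,-.05,.05)).items():
    P=seg(C[k],*a)
    if len(P)>4: print(n,len(P),P.mean(0).round(4),P.std(0).round(4),"zmax",P[:,2].max().round(3),np.median(P[:,2]).round(4),rect(P))
E
```

```text
top
rest 327 [ 0.5234 -0.3119  0.0308] [0.0253 0.0167 0.0021] zmax 0.037 0.0306 (array([ 525.9, -316. ]), array([81.7, 42.1]), 27.5)
griptop 72 [ 0.5256 -0.3155  0.1203] [0.0057 0.0059 0.0013] zmax 0.123 0.1201 (array([ 525.7, -315.9]), array([19.9, 20.4]), 24.8)
grip 159 [ 0.5238 -0.3115  0.1095] [0.0063 0.0063 0.0137] zmax 0.123 0.1172 (array([ 525.7, -315.4]), array([21.8, 22.2]), 26.6)
mould 783 [ 0.4787 -0.0554  0.055 ] [0.0233 0.019  0.0025] zmax 0.062 0.0547 (array([480.7, -56.2]), array([84.1, 67.3]), 19.8)
plate 40 [ 0.4771 -0.0537  0.0706] [0.0066 0.0188 0.0038] zmax 0.081 0.0697 (array([477.7, -57.1]), array([13.4, 52.1]), 13.0)
bushes 5 [ 0.4759 -0.0523  0.0909] [0.0062 0.0188 0.0052] zmax 0.095 0.0936 (array([476.6, -55.6]), array([ 2. , 42.5]), 16.8)
eye 71 [ 0.4801 -0.0556  0.1087] [0.0049 0.012  0.0018] zmax 0.113 0.1086 (array([480.5, -55.8]), array([ 8.3, 45. ]), 18.9)
bat 3976 [0.4042 0.2597 0.0138] [0.0419 0.0449 0.0016] zmax 0.02 0.0138 (array([403.6, 239.4]), array([211.6, 167.2]), 88.5)
table 209 [ 0.3769 -0.2001 -0.0015] [0.0101 0.01   0.0016] zmax 0.002 -0.00
[... 523 characters left out ...]
0561 (array([480.9, -60.6]), array([87. , 67.9]), 16.3)
plate 70 [ 0.4787 -0.0608  0.0722] [0.0072 0.018  0.006 ] zmax 0.085 0.0716 (array([477.3, -59.5]), array([14.3, 51.4]), 21.2)
bushes 29 [ 0.4793 -0.06    0.087 ] [0.0062 0.0175 0.0041] zmax 0.095 0.087 (array([480.4, -59.5]), array([ 9. , 42.9]), 21.9)
eye 53 [ 0.4794 -0.0593  0.1083] [0.005  0.0126 0.0034] zmax 0.114 0.1088 (array([479.7, -58.7]), array([ 9.5, 41.6]), 19.4)
bat 1287 [0.4016 0.2518 0.0155] [0.0427 0.0464 0.0018] zmax 0.021 0.0156 (array([398.7, 242.9]), array([211.4, 169.1]), 68.2)
table 142 [ 3.768e-01 -2.000e-01 -1.000e-04] [0.01   0.01   0.0014] zmax 0.005 -0.0002 (array([ 376.4, -200.6]), array([37.5, 38.7]), 83.3)
```

```bash
cat >> h.py <<'E'
def quat(deg):  # tool down, tool x at yaw deg
    a=np.radians(deg)/2; return [0,float(np.cos(a)),float(np.sin(a)),0]
E
python3 - <<'E'
from h import *
from scipy.optimize import least_squares
s=np.load("scene0.npz");t=np.load("top0.npz")
for k,f in(("top",t),("scene",s)):
    p,C=f["p"],cloud(k,f["d"])
    hsv=cv2.cvtColor(p,cv2.COLOR_BGR2HSV)
    m=((hsv[...,0]>12)&(hsv[...,0]<30)&(hsv[...,1]>60)&(hsv[...,2]>140)&(np.hypot(C[...,0]-.403,C[...,1]-.258)<.11)).astype(np.uint8)
    m=cv2.morphologyEx(m,cv2.MORPH_OPEN,np.ones((5,5)))
    c=max(cv2.findContours(m,0,2)[0],key=cv2.contourArea)[:,0]
    P=np.array([ray(k,u,v,.016)[:2] for u,v in c])
    r=least_squares(lambda x:np.hypot(*(P-x[:2]).T)-x[2],[.4,.26,.085],loss='soft_l1',f_scale=.002); print(k,r.x,len(P))
    Q=C[(C[...,2]>.05)&(C[...,2]<1.2)&(C[...,1]>.05)&(C[...,1]<.5)&(C[...,0]>.3)&(f["d"]>0)]
    print("obst",Q.min(0),np.percentile(Q[:,0],[0,1,5]), Q[Q[:,0]<Q[:,0].min()+.05].mean(0))
q=quat(27); print(env.get_state()["orientation"],q)
for n,p,y in [("g",(.526,-.317,.152),27.3),("m",(.48,-.057,.25),19),("b",(.403,.258,.3),19),("g2",(.526,-.317,.3),27.3)]:
  for dy in(0,180):
    j=kin.inverse_kinematics(list(p),quat(y+dy)); print(n,dy,None if j is None else np.round(j,2))
E
```

```text
top [0.40402803 0.26133734 0.08335343] 97
obst [0.58859374 0.05003536 0.05003048] [0.58859374 0.58944232 0.58997078] [0.60239163 0.15638749 0.4303327 ]
scene [0.40044129 0.25259257 0.08810821] 64
obst [0.58606184 0.05000531 0.05000936] [0.58606184 0.58953488 0.59310301] [0.60756715 0.15261208 0.30143073]
[-7.79226316e-04  9.74247603e-01  2.25479373e-01 -2.31677220e-04] [0, 0.9723699203976766, 0.2334453638559054, 0]
g 0 [ 0.5   0.55 -0.07  1.82  0.06  0.77 -0.7 ]
g 180 [ 1.23  0.9  -1.19  1.77  0.93  1.15  1.78]
m 0 [ 0.27  0.25 -0.32  2.04  0.1   0.87 -1.35]
m 180 [ 0.65  0.32 -0.78  2.02  0.28  0.91  1.63]
b 0 [ 0.19  0.31 -1.04  1.96  0.31  1.04 -2.23]
b 180 [ 0.3   0.38 -1.2   1.96  0.4   1.07  0.83]
g2 0 [ 0.5   0.38 -0.08  1.71  0.04  1.05 -0.68]
g2 180 [ 1.24  0.66 -1.18  1.66  0.64  1.27  1.97]
```

```bash
python3 - <<'E'
from h import *
env.reach([.526,-.317,.26],quat(27.3))
s=env.get_state();print(s["time"],s["force"],np.round(s["tcp_pos"],4))
print(env.movel([.526,-.317,.153],velocity=.1,stop_force=8))
p,d=camera("scene"); cv2.imwrite("pics/s1.png",cv2.resize(p[150:330,330:560],None,fx=3.2,fy=3.2))
s=env.get_state();print(s["time"],s["force"],np.round(s["tcp_pos"],4))
E
```

```text
1.4917 [ 0.73978712 -1.03376556  0.45062832] [ 0.5252 -0.3189  0.2602]
False
2.7583 [-2.20332912e-04 -9.69030218e-01 -1.55678152e-01] [ 0.5265 -0.3172  0.1538]
```

View pics/s1.png

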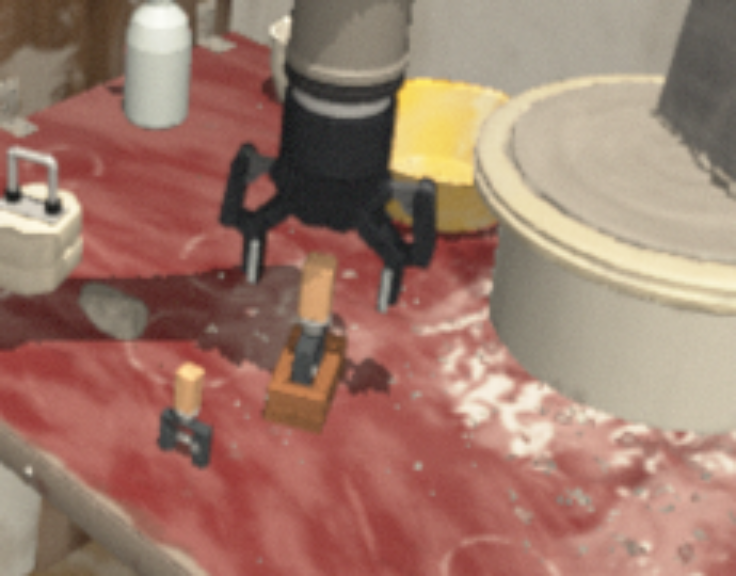

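```bash
python3 - <<'E'
from h import *
env.grip(0.0,f_grip=70)
s=env.get_state();print(s["time"],s["force"],s["torque"],s["opening"],np.round(s["tcp_pos"],4))
st=env.movel([.526,-.317,.24],velocity=.08,stop_force=12);print(st)
s=env.get_state();print(s["time"],s["force"],s["opening"],np.round(s["tcp_pos"],4))
for n in("scene","top"):
  p,d=camera(n); np.savez(f"{n}2.npz",p=p,d=d); cv2.imwrite(f"pics/{n}2.png",cv2.resize(p[100:310,300:570],None,fx=2.8,fy=2.8))
E
```

```text
3.3583 [-0.29474375  0.96370064  2.38118302] [0.29238673 0.21789767 0.03279049] 0.02133585711602544 [ 0.526  -0.3169  0.1532]
False
4.6 [ 0.22067212  0.21600209 -3.37635053] 0.021210280150194667 [ 0.5257 -0.3168  0.2393]
```

View pics/scene2.png

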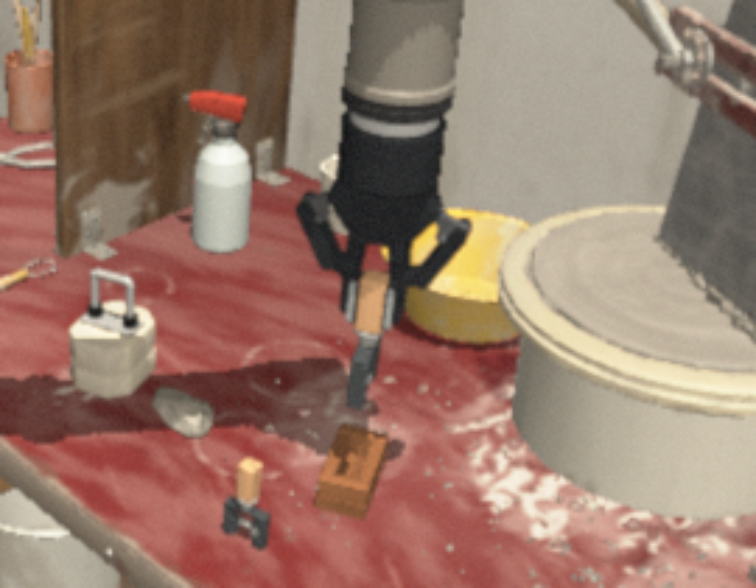

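View pics/top2.png

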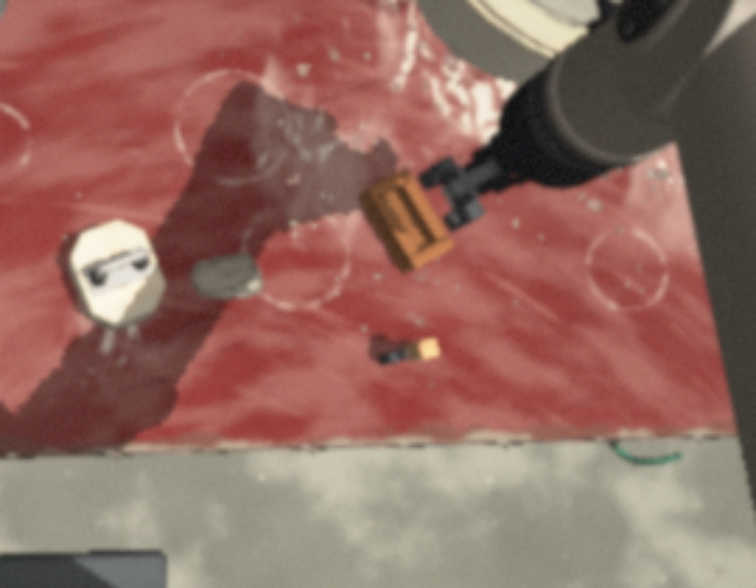

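```bash
python3 - <<'E'
from h import *
env.movel([.526,-.317,.30],velocity=.15)
env.movel([.48,-.0575,.30],velocity=.15,rot=quat(19))
env.dwell(.3)
s=env.get_state();print(s["time"],s["force"],s["opening"],np.round(s["tcp_pos"],4),s["orientation"],np.round(s["qpos"],2))
for n in("scene","top"):
  p,d=camera(n); np.savez(f"{n}3.npz",p=p,d=d)
  x,y=(280,120) if n=="scene" else (270,120)
  cv2.imwrite(f"pics/{n}3.png",cv2.resize(p[y:y+130,x:x+160],None,fx=4.5,fy=4.5,interpolation=cv2.INTER_CUBIC))
E
```

```text
7.4583 [-0.27092275  0.64692648 -1.93066939] 0.02140983433449101 [ 0.48   -0.0578  0.2999] [ 1.46365240e-07  9.86325762e-01  1.64807422e-01 -6.34631091e-05] [ 0.17  0.18 -0.21  1.99  0.04  0.98 -1.29]
```

View pics/scene3.png

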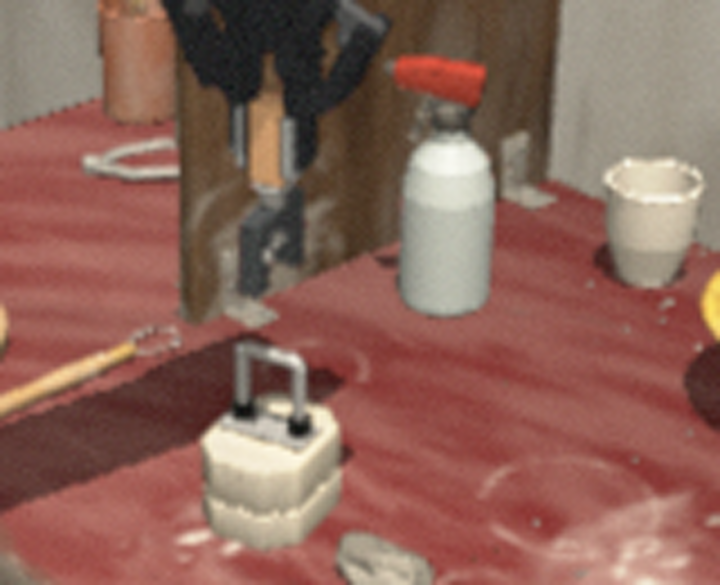

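View pics/top3.png

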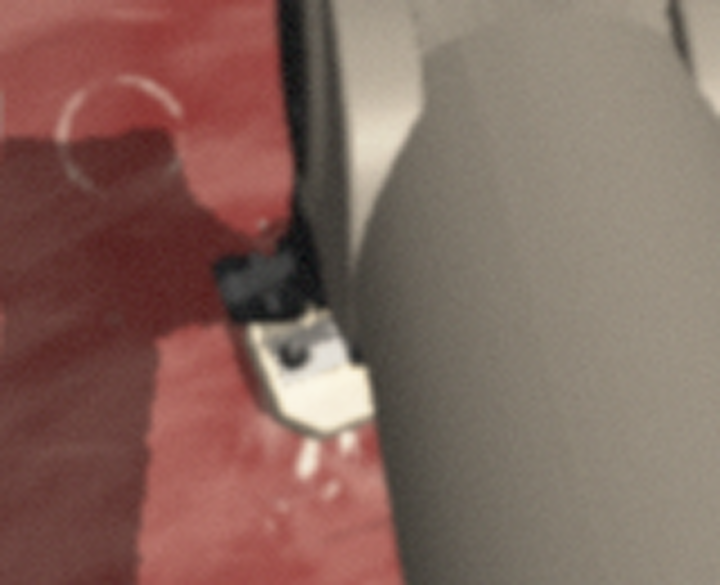

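```bash
python3 - <<'E'
from h import *
f=np.load("scene3.npz");C=cloud("scene",f["d"])
for a in [(.48,-.058,.06,.155,.206),(.48,-.058,.06,.155,.17),(.48,-.058,.05,.1,.13)]:
    P=seg(C,*a); print(a[3:],len(P),P.mean(0).round(4),P[:,2].min().round(4),P[:,2].max().round(4),rect(P))
z=f["p"]
# eye-bar edges & project expected
for p in [(.48,-.0575,.107),(.48,-.0575,.119),(.48,-.0575,.159)]: print(np.round(proj("scene",p),1))
E
```

```text
(0.155, 0.206) 230 [ 0.4749 -0.0639  0.1835] 0.1588 0.206 (array([479.3, -59.4]), array([60.7, 17.7]), 21.3)
(0.155, 0.17) 47 [ 0.4765 -0.0622  0.1649] 0.1588 0.17 (array([478.7, -59.5]), array([52.7, 15.3]), 18.4)
(0.1, 0.13) 54 [ 0.4791 -0.0594  0.1082] 0.1006 0.1135 (array([479. , -60.1]), array([ 9. , 42.1]), 19.7)
[339.8 199.3]
[339.8 195.3]
[339.8 181.7]
```

```bash
cat >> h.py <<'E'
def F(n=4):
    a=[]
    for _ in range(n): env.dwell(.02); a.append(env.get_state()["force"])
    return np.mean(a,0)
E
python3 - <<'E'
from h import *
X,Y=.48,-.0575
print(env.movel([X,Y,.245],velocity=.08,stop_force=4))
f0=F(8); print(f0)
z=.245
while z>.2205:
    z-=.002
    st=env.movel([X,Y,z],velocity=.02,stop_force=8)
    s=env.get_state(); f=F()-f0
    print(round(z,4),st,round(s["tcp_pos"][2],4),f.round(2))
    if st or f[2]>7: break
print(env.get_state()["time"])
E
```

```text
False
[ 0.00734076 -0.27191467 -2.42690123]
0.243 False 0.243 [ 0.03  0.2  -0.1 ]
0.241 False 0.2408 [ 0.26  0.3  -0.16]
0.239 False 0.2388 [-0.2   0.22 -0.34]
0.237 False 0.2369 [-0.29  0.35 -0.21]
0.235 False 0.2349 [ 0.43  0.42 -0.61]
0.233 False 0.2328 [-0.15  0.9   0.23]
0.231 False 0.2313 [-0.04  0.71  3.  ]
0.229 False 0.2291 [-0.18  0.5   3.81]
0.227 False 0.227 [0.13 0.04 5.05]
0.225 False 0.225 [-0.38  0.01  6.43]
0.223 False 0.223 [-0.54  0.32  6.28]
0.221 False 0.2208 [-0.28  0.01  5.63]
0.219 False 0.2187 [-0.52 -0.06  4.78]
12.6417
```

```bash
python3 - <<'E'
from h import *
X,Y=.48,-.0575
f0=np.array([0,0,-2.43]); z=.2187;snap=False
while z>.2105:
    z-=.0007
    st=env.movel([X,Y,z],velocity=.01,stop_force=6)
    f=F()-f0
    print(round(z,4),st,round(env.get_state()["tcp_pos"][2],4),f.round(2))
    if st or f[2]>9.5: break
p,d=camera("scene"); cv2.imwrite("pics/s4.png",cv2.resize(p[120:250,280:440],None,fx=4.5,fy=4.5,interpolation=cv2.INTER_CUBIC))
print(env.get_state()["time"])
E
```

```text
0.218 False 0.218 [-0.76 -0.52  4.69]
0.2173 False 0.2173 [-0.9  -0.27  5.22]
0.2166 False 0.2164 [-1.34 -0.63  3.58]
0.2159 False 0.2158 [-1.29 -0.51  4.13]
0.2152 False 0.2151 [-1.27 -0.8   3.94]
0.2145 False 0.2142 [-0.58 -0.02 -0.1 ]
0.2138 False 0.2137 [ 0.38 -0.59  0.24]
0.2131 False 0.2131 [ 0.23  0.01 -0.23]
0.2124 False 0.2125 [-0.35  0.09  1.5 ]
0.2117 False 0.2123 [-0.37  0.55  7.72]
0.211 False 0.2122 [-0.67  0.82 11.79]
16.175
```

View pics/s4.png

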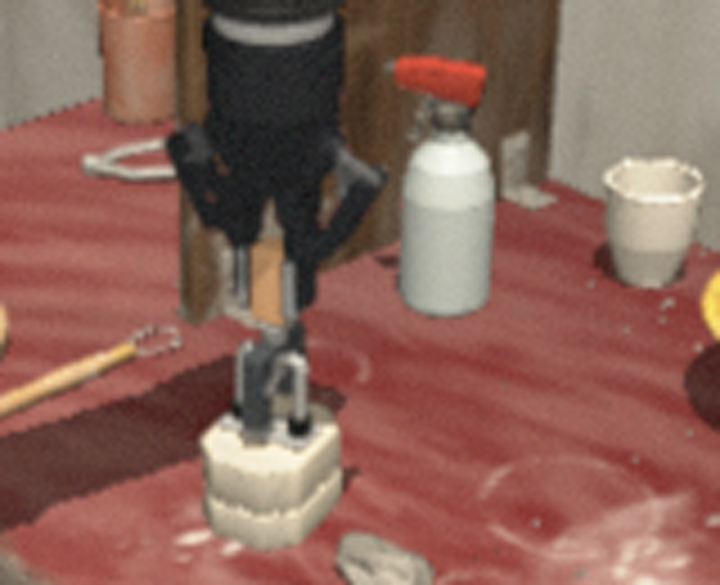

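```bash
python3 - <<'E'
from h import *
X,Y=.48,-.0575
env.movel([X,Y,.2138],velocity=.01); env.dwell(.3)
f0=F(6);print(f0)
for z in (.2165,.2175,.2185,.2195,.2205,.2215,.2225,.2235,.2255,.2285,.2325):
    env.movel([X,Y,z],velocity=.012)
    f=F(3)-f0; print(z,round(env.get_state()["tcp_pos"][2],4),f.round(2))
    if f[2]<-11: break
p,d=camera("scene"); np.savez("s5.npz",p=p,d=d);cv2.imwrite("pics/s5.png",cv2.resize(p[120:250,280:440],None,fx=4.5,fy=4.5,interpolation=cv2.INTER_CUBIC))
print(env.get_state()["time"])
E
```

```text
[ 0.08466784  0.04231642 -2.12032037]
0.2165 0.2166 [-0.32 -0.29 -0.64]
0.2175 0.2175 [ 0.02 -0.8  -0.62]
0.2185 0.2185 [-0.3   0.26 -0.16]
0.2195 0.219 [-0.38 -0.39 -6.02]
0.2205 0.2204 [ 0.35  0.12 -5.49]
0.2215 0.2216 [ 0.28 -0.08 -5.63]
0.2225 0.2225 [-0.07  0.07 -5.53]
0.2235 0.2235 [-0.22  0.09 -5.89]
0.2255 0.2256 [-0.04 -0.3  -6.01]
0.2285 0.2285 [-0.37  0.02 -5.56]
0.2325 0.2325 [-0.52 -0.22 -5.94]
20.9333
```

View pics/s5.png

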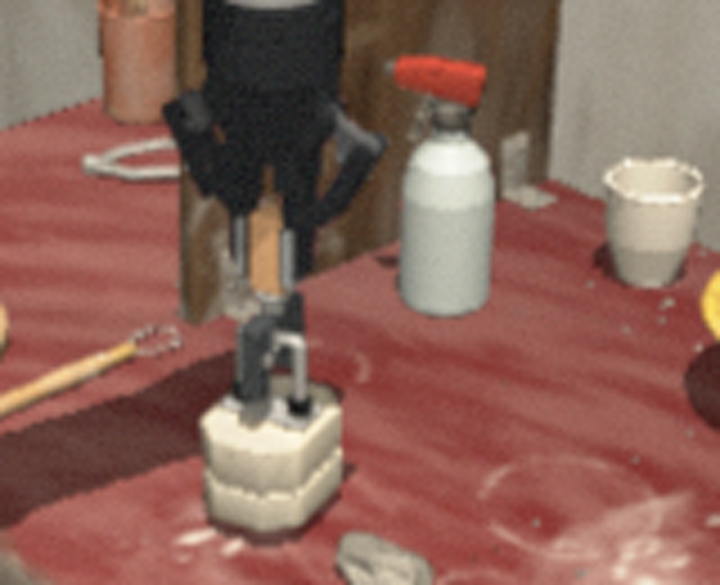

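```bash
python3 - <<'E'
from h import *
env.movel([.48,-.0575,.28],velocity=.05); env.dwell(.4)
env.movel([.4025,.258,.28],velocity=.09); env.dwell(1.0)
s=env.get_state();print(s["time"],s["force"],np.round(s["tcp_pos"],4),np.round(s["qpos"],2))
for n in("scene","top"):
  p,d=camera(n); np.savez(f"{n}6.npz",p=p,d=d)
  C=cloud(n,d)
  P=seg(C,.4025,.258,.07,.06,.122);print(n,len(P),P.mean(0).round(4),rect(P))
  P=seg(C,.4025,.258,.1,.111,.125);print(n,len(P),P.mean(0).round(4),rect(P) if len(P)>5 else 0)
  x,y=(200,110) if n=="scene" else (150,140)
  cv2.imwrite(f"pics/{n}6.png",cv2.resize(p[y:y+130,x:x+160],None,fx=4.5,fy=4.5,interpolation=cv2.INTER_CUBIC))
E
```

```text
27.1917 [-0.56515032  0.78901121 -7.70711936] [0.4025 0.258  0.28  ] [-0.3   0.21 -0.45  2.01  0.11  0.94 -2.05]
scene 653 [0.3919 0.2367 0.0978] (array([401.1, 253. ]), array([85.3, 71. ]), 20.3)
scene 263 [0.3969 0.2475 0.1174] (array([401.9, 254.5]), array([83.1, 68.3]), 19.4)
top 742 [0.3919 0.2418 0.107 ] (array([397.2, 248.8]), array([63.8, 83.7]), 56.5)
top 523 [0.39   0.2467 0.1157] (array([392.4, 248.9]), array([58.4, 79.2]), 44.4)
```

View pics/scene6.png

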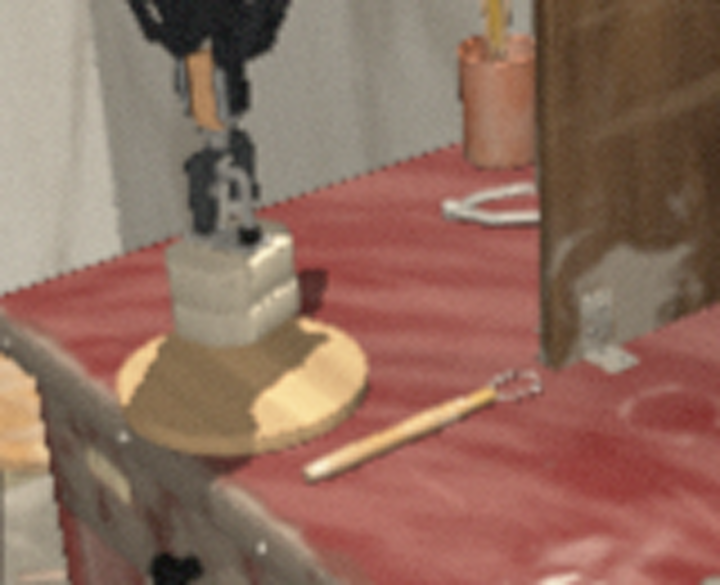

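View pics/top6.png

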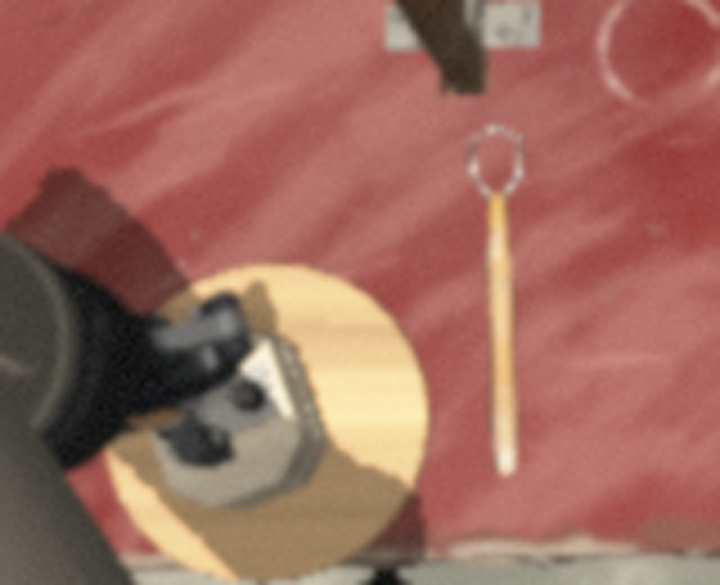

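```bash
python3 - <<'E'
from h import *
X,Y=.4015,.257
env.movel([X,Y,.245],velocity=.06); env.dwell(.5)
f0=F(6);print(f0);z=.238;dz=.001
env.movel([X,Y,z],velocity=.02)
while z>.2268:
    z-=dz
    env.movel([X,Y,z],velocity=.012)
    f=F(3)-f0; print(round(z,4),round(env.get_state()["tcp_pos"][2],4),f.round(2))
    if f[2]>7.3: break
    if z<.2305: dz=.0005
for n in("scene","top"):
  p,d=camera(n); np.savez(f"{n}7.npz",p=p,d=d); C=cloud(n,d)
  P=seg(C,.4025,.258,.07,.03,.08);print(n,len(P),P.mean(0).round(4),rect(P))
  x,y=(200,110) if n=="scene" else (150,140)
  cv2.imwrite(f"pics/{n}7.png",cv2.resize(p[y:y+130,x:x+160],None,fx=4.5,fy=4.5,interpolation=cv2.INTER_CUBIC))
print(env.get_state()["time"])
E
```

```text
[-0.33181296 -0.11900136 -8.00957825]
0.237 0.237 [-0.32  0.26  0.57]
0.236 0.236 [ 0.5  -0.01  0.15]
0.235 0.2351 [ 0.68 -0.29  1.26]
0.234 0.2345 [ 0.27 -0.44  5.69]
0.233 0.233 [ 0.62 -0.55  5.15]
0.232 0.232 [ 0.4  -0.1   5.89]
0.231 0.231 [0.34 0.34 5.77]
0.23 0.23 [ 0.19 -0.03  5.77]
0.2295 0.2295 [ 0.31 -0.    5.05]
0.229 0.229 [0.28 0.02 5.01]
0.2285 0.2286 [ 0.72 -0.27  6.38]
0.228 0.2284 [ 0.12 -0.06 11.11]
scene 554 [0.3925 0.2371 0.0589] (array([400.3, 252.2]), array([86.8, 71.5]), 20.6)
top 585 [0.3896 0.2415 0.0652] (array([394.1, 246.7]), array([60.8, 81.5]), 50.4)
32.825
```

View pics/scene7.png

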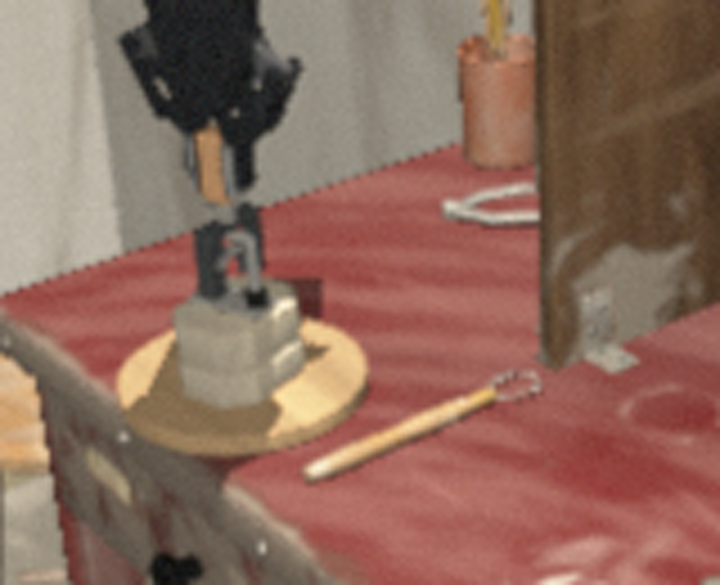

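```bash
python3 - <<'E'
from h import *
X,Y=.4015,.257
env.movel([X,Y,.2286],velocity=.012);print(F(3))
env.grip(.035); env.dwell(.3); env.grip(.085); env.dwell(.5); print(F(3))
env.movel([X,Y,.34],velocity=.06); print(F(3))
env.movel([.45,-.1,.34],velocity=.25); env.dwell(.3)
for n in("scene","top"):
  p,d=camera(n); np.savez(f"{n}8.npz",p=p,d=d); C=cloud(n,d)
  P=seg(C,.4025,.258,.07,.055,.08);print(n,len(P),rect(P), np.median(P[:,2]))
  P=seg(C,.4025,.258,.09,.14,.22);print("grip",len(P),P.mean(0).round(4),rect(P),P[:,2].max())
  x,y=(200,110) if n=="scene" else (150,140)
  cv2.imwrite(f"pics/{n}8.png",cv2.resize(p[y:y+130,x:x+160],None,fx=4.5,fy=4.5,interpolation=cv2.INTER_CUBIC))
print(env.get_state()["time"])
E
```

```text
[ 0.46258716 -0.44374318  0.90871846]
[ 0.27488459  0.06321685 -0.1845707 ]
[ 0.15909064  0.27012045 -0.10019714]
scene 347 (array([402.9, 252. ]), array([90.5, 69. ]), 13.8) 0.07084834986878841
grip 172 [0.3941 0.2474 0.1741] (array([394.2, 247.9]), array([25.9, 28.9]), 60.2) 0.19830408158658178
top 664 (array([402.5, 257. ]), array([83.7, 67.1]), 20.5) 0.0698067475322251
grip 196 [0.396  0.2512 0.1854] (array([396.3, 254.6]), array([24.1, 22.6]), 17.0) 0.19809677581994942
38.8583
```

View pics/scene8.png

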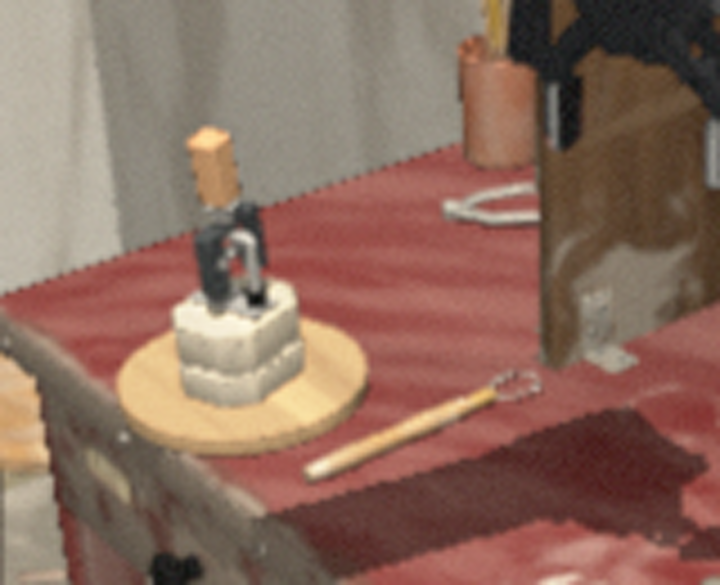

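View pics/top8.png

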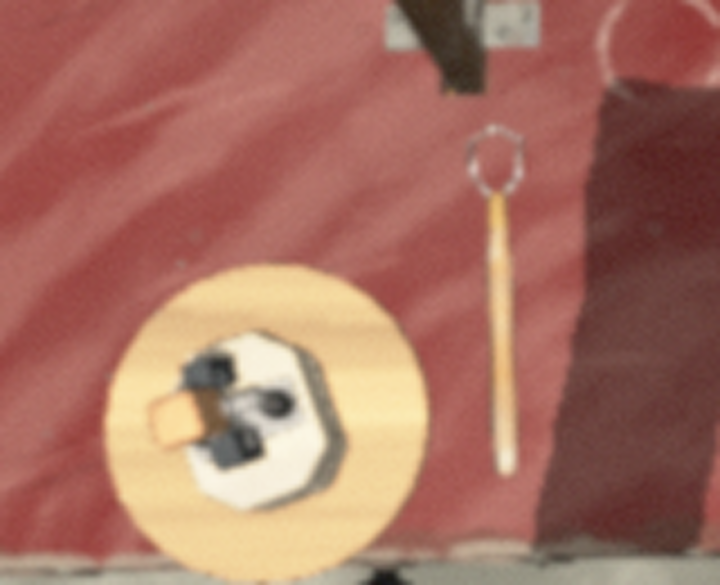

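```bash
python3 - <<'E'
from h import *
env.dwell(1.0)
p,d=camera("top");o=np.load("top8.npz")["p"]
P=seg(cloud("top",d),.4025,.258,.09,.14,.22);print(rect(P),np.abs(p[230:270,170:240].astype(int)-o[230:270,170:240]).mean())
job.job_done(); print(env.get_state()["time"])
E
```

```text
(array([395.9, 254.3]), array([23.8, 21.4]), 16.3) 1.384047619047619
the job is handed in; nothing more can be done
the job is handed in; nothing more can be done
```

The mould now stands on the bat with the hook still clipped to its eye, and the job is handed in at about 40 s of the 64 s allowed. The hand-in gives no verdict, so what follows rests on my own readings.

- **Clipping on:** I gripped the hook in its rest and pressed it over the eye. I felt the gate first at a tool height of about 0.2325 m, which puts the bar about 6 mm below its nominal height. The force reached about 6 N, then dropped to zero as the gate snapped shut. The crown then met the bar.
- **Forces:** the most I measured between hook and eye was about 12 N while clipping on. At set-down, with the crown resting on the bar, it was about 5 N. The gate angle itself is not reported, so "shut" is inferred from the force drop and from the mould then hanging on the hook.
- **Lifting and setting down:** the mould hung at about 5.5–6 N and was carried about 60 mm clear of the table. It was lowered until the bat took its weight, and then I released the hook.
- **Final position:** the top camera puts the mould's centre at (0.4025, 0.257) m, about 4–5 mm from the bat's centre. The scene camera gives about 2–3 mm.
- **Final state:** the mould stands upright, and the hook leans slightly but did not move over the last second. The gripper was clear of everything. In the last pictures the loop tool looked unmoved. I did not check the clay lump again at the end, but nothing came near it.
- **Disagreement:** the two cameras differ by up to about 4 mm on the mould and hook and about 9 mm on the bat's centre, along y. I used averages, which is well inside the 30 mm tolerance.

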